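# Rack the sprinkle jars by height for cake decorating

### The job

Put the four sprinkle jars into the cups of the wooden jar rack, one in each cup, lined up by height with the shortest in the cup nearest the yellow cake turntable and the tallest farthest from it, so that the decorator can reach over the short ones and see every jar. Leave each jar standing upright, down on the floor of its cup and let go; do not tip any jar over, and leave the green dropper bottle and the steel ring cutter where they are.

Things in the scene. Friction and masses are not known exactly. Their poses are not given: they have to be found in the camera images.
- blue_jar: loose clear round sprinkle jar with a screwed-on ribbed blue lid and white contents, 45 mm in diameter, 60 mm tall (the shortest), about 90 g, standing upright on the table on the robot's side of the jar rack; origin: centre of its underside, z up. Lid and body have the same width; it can be gripped anywhere on its round side.
- black_jar: loose clear round sprinkle jar with a screwed-on ribbed black lid and pale green contents, 49 mm in diameter, 75 mm tall, about 90 g, standing upright on the table on the robot's side of the jar rack; origin: centre of its underside, z up. Lid and body have the same width; it can be gripped anywhere on its round side.
- white_jar: loose clear round sprinkle jar with a screwed-on ribbed white lid and brownish-pink contents, 53 mm in diameter, 82 mm tall, about 90 g, standing upright on the table on the robot's side of the jar rack; origin: centre of its underside, z up. Lid and body have the same width; it can be gripped anywhere on its round side.
- yellow_jar: loose clear round sprinkle jar with a screwed-on ribbed yellow lid and pink contents, 57 mm in diameter, 90 mm tall (the tallest), about 90 g, standing upright on the table on the robot's side of the jar rack; origin: centre of its underside, z up. Lid and body have the same width; it can be gripped anywhere on its round side.
- cup_1: dark round silicone cup, fixed, the left end (+y side) of the wooden jar rack; outside 80 mm, 13 mm tall, mouth 74 mm, walls sloping in to a flat floor 66 mm wide. Origin: centre of its underside, 18 mm above the table; its floor is 3 mm higher. y: along the row to the left. Four alike, 88 mm apart, on a fixed pale board 96 x 364 mm turned up to 12 degrees.
- cup_2: dark round silicone cup, fixed, the second from the left of the wooden jar rack; outside 80 mm, 13 mm tall, mouth 74 mm, walls sloping in to a flat floor 66 mm wide. Origin: centre of its underside, 18 mm above the table; its floor is 3 mm higher. y: along the row to the left. See cup_1.
- cup_3: dark round silicone cup, fixed, the third from the left of the wooden jar rack; outside 80 mm, 13 mm tall, mouth 74 mm, walls sloping in to a flat floor 66 mm wide. Origin: centre of its underside, 18 mm above the table; its floor is 3 mm higher. y: along the row to the left. See cup_1.
- cup_4: dark round silicone cup, fixed, the right end (-y side) of the wooden jar rack; outside 80 mm, 13 mm tall, mouth 74 mm, walls sloping in to a flat floor 66 mm wide. Origin: centre of its underside, 18 mm above the table; its floor is 3 mm higher. y: along the row to the left. See cup_1.
- cake_turntable: yellow round cake turntable, 260 mm in diameter, 61 mm tall, standing at the left or the right side of the table beyond an end of the rack; it stays where it is. Origin: centre of its underside.
- green_bottle: bystander beyond one end of the rack: small green dropper bottle with a white cap, 31 mm in diameter, 76 mm tall, loose; origin: centre of its underside.
- ring_cutter: bystander beyond the other end of the rack: round steel pastry cutter, 68 mm in diameter, 42 mm tall, loose; origin: centre of its underside.
Things that resemble listed ones, but are neither listed nor needed, are in the scene too. What is shaped like the blue_jar but purple or red is not meant. What is shaped like the black_jar but turquoise is not meant.

How it is judged:
At the end, for the whole second after the job is handed in: From the rack's end nearest the cake turntable, the cups hold the blue-, black-, white- and yellow-lidded jar (60, 75, 82, 90 mm); each is within 14 mm of its cup's centre, its underside under 7 mm above the cup's underside, within 0.1 rad of upright, at rest (((world y of cake_turntable above 0 m and ((horizontal distance between blue_jar and cup_1 below 0.014 m and z of blue_jar in the frame of cup_1 below 0.007 m) and (horizontal distance between black_jar and cup_2 below 0.014 m and z of black_jar in the frame of cup_2 below 0.007 m) and (horizontal distance between white_jar and cup_3 below 0.014 m and z of white_jar in the frame of cup_3 below 0.007 m) and (horizontal distance between yellow_jar and cup_4 below 0.014 m and z of yellow_jar in the frame of cup_4 below 0.007 m))) or (world y of cake_turntable below 0 m and ((horizontal distance between blue_jar and cup_4 below 0.014 m and z of blue_jar in the frame of cup_4 below 0.007 m) and (horizontal distance between black_jar and cup_3 below 0.014 m and z of black_jar in the frame of cup_3 below 0.007 m) and (horizontal distance between white_jar and cup_2 below 0.014 m and z of white_jar in the frame of cup_2 below 0.007 m) and (horizontal distance between yellow_jar and cup_1 below 0.014 m and z of yellow_jar in the frame of cup_1 below 0.007 m)))) and angle between each of blue_jar, black_jar, white_jar, yellow_jar's own z axis and vertical below 0.1 rad and linear speed of each of blue_jar, black_jar, white_jar, yellow_jar below 0.03 m/s); the robot touches nothing.
It fails at once if a jar is tipped over (leaning by more than 0.7 rad) (angle between any of blue_jar, black_jar, white_jar, yellow_jar's own z axis and vertical above 0.7 rad).
It fails at once if the green dropper bottle or the ring cutter is moved by more than 25 mm (distance of any of green_bottle, ring_cutter from where it was at the start of the episode above 0.025 m).
It also fails if it takes over 96 s, if anything falls off the work surface, if the arm or the gripper's body presses on something with over 40 N, if the wrist force passes 120 N, or if a joint passes its speed limit or range.

### The arm

A 6-joint arm with a two-finger parallel gripper is mounted at the origin on a cart in front of the work surface, level with it; the furniture and walls round the work are solid. World frame = base frame: x ahead of the robot, y to its left, z up, the work surface at z = 0. Lengths are in m, angles in rad, forces in N, time in s.
With the tool pointing down it reaches from about 0.3 to 0.875 m from the base axis. Payload 6.4 kg.
Tool frame: the origin (TCP) lies at the very end of the fingers, on their centre line; the grasp point (between the pads) lies 19 mm behind it; z points along the fingers, y is the line along which they close (so a half turn about z gives the same grasp; the last joint's range is limited). The gripper opens to 85 mm and grips with 20 to 120 N. Pads are 22 mm wide; open, the fingers measure 114 mm over their backs; the gripper's body (76 mm by 85 mm) begins 54 mm behind the grasp point. The pads swing forward as they close: fully open they stand 13 mm farther back than shut.
Start: joints at [0.967, 0.181, 1.607, -0, 1.354, -0.206], TCP at [0.223, 0.53, 0.231] pointing down, gripper open.
Joint ranges: [-2.99, 2.99], [-0.89, 2.07], [0.3, 2.58], [-1.14, 4.28], [0, 2.63], [-3.12, 3.12]. Speed limits (rad/s): [2.57, 2.57, 3.01, 3.14, 3.14, 3.14].

### API

Orientations are given as a unit quaternion [w, x, y, z].
In Python, from bench import * gives the robot as it stands. The module is installed in compiled form; this text tells all that it offers.
- The arm moves only by the tool arm_command, never from a script. Its arguments are lists of equal length, an entry for each row: "dp": the shift along the tool's x, y, z in units of 0.25 m (1.0 is 0.25 m), a list of three; "turn": the turn, a rotation vector about the tool's x, y, z in units of 30 degrees (1.0 is 30 degrees), a list of three; "jaw": the opening, from 0 (shut) to 1 (fully open). A call has 1 to 5 rows; each row is the pose to reach, as a shift and turn from the pose commanded when the call began, along the tool's axes at that moment; what a row does not reach only later rows make up. A row lasts 1/8 s, in which the tool goes at most 62.5 mm and 10.7 degrees, less where a joint would pass 70% of its speed; a pose out of reach is approached as far as the arm can. A call with a number of a shift or a turn outside -1 to 1 is refused whole. A call with a gripper value outside its range is refused whole. The fingers move at their own pace and stop on an object; the grip force is fixed at half the most. Time passes only in rows, so rows that repeat a pose let the fingers close. It gives the time, the measured TCP pose, the force, the opening and the grip force at its end, in the units of the state.
- get_obs(): the state, without advancing time (a new reading comes with each control period).
- camera(name): name is "scene" or "top" or "wrist"; returns the picture (400x640x3 uint8, blue, green, red); there is no depth.
- get_calibration(name): a dict with "camera_matrix" (3x3 intrinsics, pixels), "R" (3x3) and "t" (3): a world point X has camera coordinates R X + t; the wrist camera has in their place "mount" (4x4, takes a point from camera to tool coordinates, whose origin is the TCP and whose axes are the flange's). Camera axes: x right, y down, z forward; pixel columns grow to the right and rows downward; lengths in m; the calibration is good to about 2 mm. A picture is of the moment at which its call begins: read the wrist's pose just before it. get_calibration takes no time and is no camera call.
- hand_in(): hands the job in; it is judged then, once.
The state is a dict: "time_s": time; "q": joint angles; "dq": joint speeds; "joint_efforts": joint torques, N m; "eef_pos": TCP position; "eef_rot": TCP orientation; "wrist_force": force on the tool from outside, world axes, zero at the start; "torque": the same for the moment, N m; "opening": opening from 0.0 (shut) to 1.0 (fully open); "grasp_force": force on a finger pad.
Only numpy, scipy, OpenCV 4.12 (cv2) and the standard library are available. Lean on these libraries where they do the work, as an engineer would, in place of code of your own. Each camera call takes 0.05 s, during which the arm holds its last target. There are 200 camera calls.

## Working session

There is one attempt and no reset: what is moved stays moved. The work goes in short steps, Python scripts to look and compute and a tool call to move; the robot and the scene stay as the last step left them, time stands still between calls to the robot, and variables do not carry over. Pictures are saved under pics/ and viewed, at most 14 in all, crops included, and the job is handed in when it is done.

Besides the shell and the picture viewer there is one more tool, called as name(argument=value, ...) on one line, values as JSON. arm_command: Moves the arm, as the interface text tells. Its arguments: {"type":"object","properties":{"dp":{"type":"array"},"turn":{"type":"array"},"jaw":{"type":"array"}},"required":["dp","turn","jaw"]}

```bash
mkdir -p pics; python3 - <<'E'
from bench import *
import cv2
for n in("top","scene"):
    cv2.imwrite(f"pics/{n}0.png",camera(n)); c=get_calibration(n); print(n,c)
print(get_calibration("wrist")); print(get_obs())
E
```

```text
top {'camera_matrix': array([[450.42107987,   0.        , 318.96698388],
       [  0.        , 450.42107987, 194.9560511 ],
       [  0.        ,   0.        ,   1.        ]]), 'R': array([[ 0.00273905, -0.99995082, -0.00953143],
       [-0.98521284, -0.00106557, -0.17133162],
       [ 0.17131304,  0.00985978, -0.98516731]]), 't': array([0.01106347, 0.52559709, 1.58558658])}
scene {'camera_matrix': array([[409.25046624,   0.        , 322.00379602],
       [  0.        , 409.25046624, 194.3728234 ],
       [  0.        ,   0.        ,   1.        ]]), 'R': array([[ 0.54055019, -0.84129489,  0.00532951],
       [-0.6334532 , -0.41115994, -0.65550328],
       [ 0.55366284,  0.35095642, -0.75517352]]), 't': array([-0.28947288,  0.36878047,  1.10695402])}
{'camera_matrix': array([[277.07100557,   0.        , 316.60571916],
       [  0.        , 277.07100557, 200.55634692],
       [  0.        ,   0.        ,   1.        ]]), 'mount': array([[ 1.09359446e-03, -9.51558725e-01, -3.07465114e-01,
         7.85919678e-02],
       [ 9.99999400e-01,  1.06236878e-03,  2.68933022e-04,
         8.14
[... 198 characters left out ...]
1, 'q': array([ 9.66711852e-01,  1.81469659e-01,  1.60792059e+00, -1.62173663e-05,
        1.35376864e+00, -2.06291145e-01]), 'dq': array([-4.96810008e-04,  9.20375950e-04, -2.22406972e-03,  1.65551723e-03,
       -1.44658940e-03,  2.10182078e-05]), 'joint_efforts': array([ 1.20681190e-03, -4.45874655e+01, -3.52236879e+01, -1.99371084e-04,
        4.09134620e-03, -1.36032487e-06]), 'eef_pos': array([0.22244354, 0.52969421, 0.23046651]), 'eef_rot': array([-3.01421976e-04,  1.97586090e-01,  9.80285226e-01, -7.22827717e-04]), 'wrist_force': array([ 0.13454993, -0.53519124,  0.27692515]), 'torque': array([-0.03058613, -0.01484191,  0.06023419]), 'grasp_force': 0.0, 'opening': 0.9984337661288528}
```

View pics/top0.png

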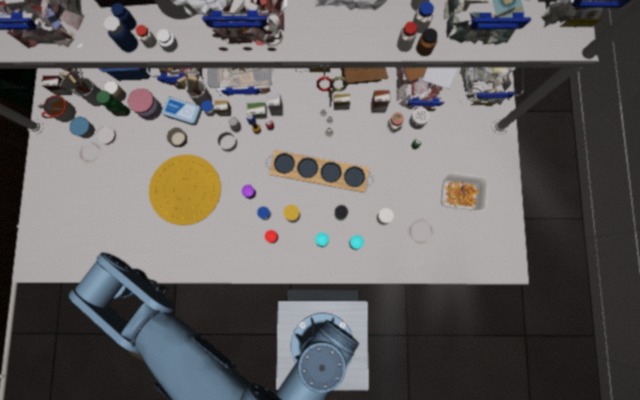

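View pics/scene0.png

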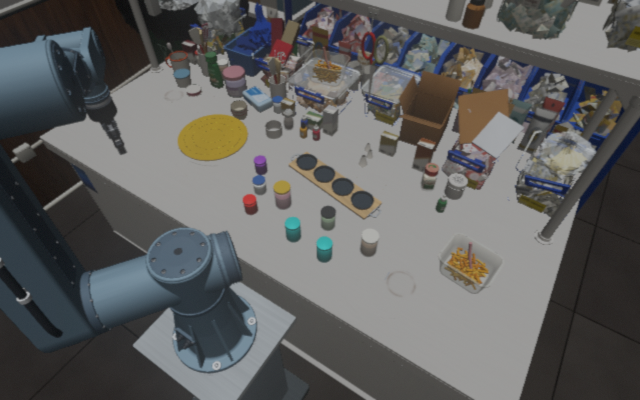

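The turntable is on the left (pixel 185,189), so y > 0 and blue goes in cup_1. Jar candidates in the top view:
- **Blue:** (263,213). Lookalikes are purple (248,191), red (271,236) and blue things at the back.
- **Yellow:** (291,212).
- **Black:** (341,212). Lookalikes are turquoise (322,239) and (357,242).
- **White:** (386,215). Lookalikes are the white lids at the back (420,117).

Next is a close crop to check these.

```bash
python3 - <<'E'
import cv2
a=cv2.imread("pics/top0.png")[140:256,225:435]
cv2.imwrite("pics/crop0.png",cv2.resize(a,(798,441),interpolation=cv2.INTER_CUBIC))
E
```

```text
(no output)
```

View pics/crop0.png

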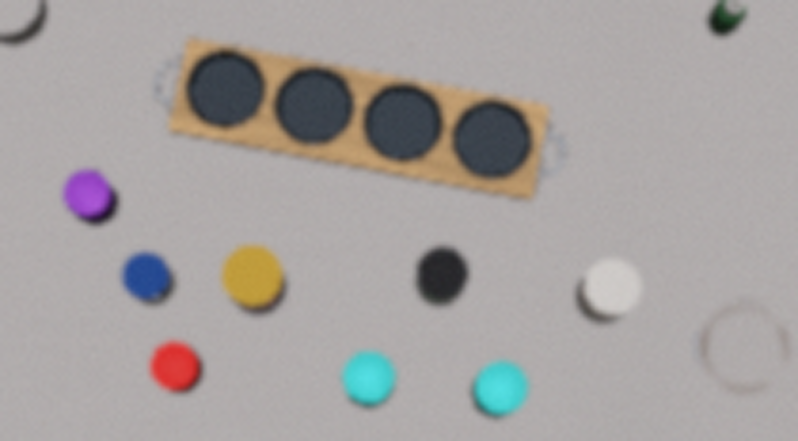

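```bash
cat > h.py <<'E'
import numpy as np
from bench import *
from scipy.spatial.transform import Rotation as Ro
def ray(name,u,v,z):
    c=get_calibration(name);R=c["R"];o=-R.T@c["t"]
    d=R.T@np.linalg.solve(c["camera_matrix"],[u,v,1.]);return (o+d*(z-o[2])/d[2])
def crop(u,v,z): return ray("top",225+(u+.5)/3.8-.5,140+(v+.5)/3.8-.5,z)[:2]
def rel(p,yaw,q=None,yawaxis=None):
    """shift and turn in units, from the current pose to TCP p, tool down with tool y axis at world angle yaw"""
    o=get_obs();w=o["eef_rot"];R=Ro.from_quat([w[1],w[2],w[3],w[0]]).as_matrix()
    y=np.array([np.cos(yaw),np.sin(yaw),0]);
    if y@R[:,1]<0:y=-y
    z=np.array([0,0,-1.]);T=np.column_stack([np.cross(y,z),y,z])
    print("t",o["time_s"],"pos",o["eef_pos"].round(4),"dp",(R.T@(np.array(p)-o["eef_pos"])/.25).round(4),"turn",(Ro.from_matrix(R.T@T).as_rotvec()/np.radians(30)).round(4))
E
python3 - <<'E'
from h import *
for n,u,v,z in [("blue",147,275,.06),("yellow",253,275,.09),("black",441,274,.075),("white",612,285,.082),("purple",88,193,.06),("red",175,366,.06),("turq1",369,378,.075),("turq2",501,388,.075),("bottle",726,12,.07),("cutter",10,15,.042),
 ("c1",226,88,.031),("c2",314,105,.031),("c3",403,122,.031),("c4",492,138,.031)]: print(n,crop(u,v,z).round(4))
o=get_obs()["eef_rot"];print(Ro.from_quat([o[1],o[2],o[3],o[0]]).as_matrix().round(3))
E
```

```text
blue [0.4611 0.2104]
yellow [0.4572 0.1086]
black [ 0.4604 -0.0651]
white [ 0.4494 -0.2225]
purple [0.5393 0.2682]
red [0.3757 0.1823]
turq1 [0.3638 0.0017]
turq2 [ 0.3549 -0.1195]
bottle [ 0.714  -0.3389]
cutter [0.7193 0.3528]
c1 [0.6488 0.1416]
c2 [0.6319 0.0557]
c3 [ 0.615  -0.0307]
c4 [ 0.5992 -0.1168]
[[-0.922  0.387 -0.001]
 [ 0.387  0.922 -0.001]
 [ 0.    -0.002 -1.   ]]
```

```bash
python3 - <<'E'
from h import *
import cv2
a=cv2.imread("pics/scene0.png");k=4;x0,y0=240,140
a=cv2.resize(a[y0:y0+125,x0:x0+150],None,fx=k,fy=k,interpolation=cv2.INTER_CUBIC)
c=get_calibration("scene")
def circ(x,y,z,r,col):
    t=np.linspace(0,6.3,60);P=np.c_[x+r*np.cos(t),y+r*np.sin(t),0*t+z]@c["R"].T+c["t"]
    p=P@c["camera_matrix"].T;p=(p[:,:2]/p[:,2:]-[x0,y0]+.5)*k-.5
    cv2.polylines(a,[p.round().astype(np.int32)],False,col,1)
for x,y,h,d in [(.4611,.2104,.06,.045),(.4572,.1086,.09,.057),(.4604,-.0651,.075,.049),(.4494,-.2225,.082,.053)]:
    circ(x,y,h,d/2,(0,0,255));circ(x,y,0,d/2,(0,255,0))
for x,y in [(.6488,.1416),(.6319,.0557),(.615,-.0307),(.5992,-.1168)]: circ(x,y,.031,.037,(0,0,255))
cv2.imwrite("pics/ov.png",a)
E
```

```text
(no output)
```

View pics/ov.png

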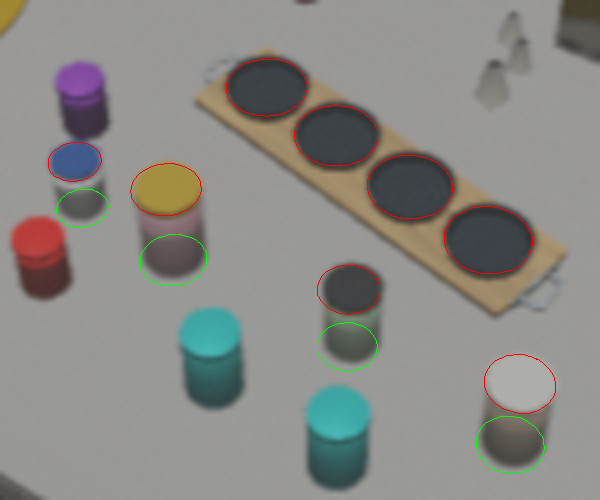

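```bash
python3 -c "
from h import *
rel([.461,.210,.16],np.radians(-10.85))"
```

```text
t 0.1 pos [0.2224 0.5297 0.2305] dp [-1.3752 -0.8088  0.2827] turn [-2.9000e-03  1.5000e-03  2.6019e+00]
```

arm_command(dp=[[-0.7,-0.4,0.14],[-0.7,-0.4,0.14],[-0.7,-0.4,0.14],[-0.7,-0.4,0.14]], turn=[[0,0,1],[0,0,1],[0,0,1],[0,0,1]], jaw=[1,1,1,1])

```text
time_s: 0.6
eef_pos: [0.3465, 0.3674, 0.1952]
eef_rot: [-0.0, 0.447, 0.895, -0.001]
wrist_force: [-0.4, 0.6, 0.6]
opening: 1.001
grasp_force: 0.0
```

```bash
python3 -c "
from h import *
rel([.461,.210,.16],np.radians(-10.85))"
```

```text
t 0.6 pos [0.3465 0.3674 0.1952] dp [-0.7785 -0.0121  0.1413] turn [-0.0032  0.0022  1.5935]
```

arm_command(dp=[[-0.78,-0.01,0.14],[-0.78,-0.01,0.14],[-0.78,-0.01,0.14],[-0.78,-0.01,0.14]], turn=[[0,0,1],[0,0,1],[0,0,1],[0,0,1]], jaw=[1,1,1,1])

```text
time_s: 1.1
eef_pos: [0.4626, 0.211, 0.1606]
eef_rot: [-0.0, 0.663, 0.749, -0.0]
wrist_force: [-0.7, 1.0, 0.1]
opening: 1.0
grasp_force: 0.0
```

arm_command(dp=[[0,0,0],[0,0,0],[0,0,0]], turn=[[0,0,0.59],[0,0,0.59],[0,0,0.59]], jaw=[1,1,1])

```text
time_s: 1.48
eef_pos: [0.4607, 0.2144, 0.1613]
eef_rot: [-0.0, 0.768, 0.641, 0.0]
wrist_force: [-0.2, -0.1, -0.5]
opening: 1.002
grasp_force: 0.0
```

```bash
python3 -c "
from h import *
import cv2
rel([.461,.210,.018],np.radians(-10.85))
cv2.imwrite('pics/w1.png',camera('wrist'))"
```

```text
t 1.475 pos [0.4607 0.2144 0.1613] dp [-0.0175  0.0044  0.5733] turn [-0.0008 -0.0008  0.0195]
```

View pics/w1.png

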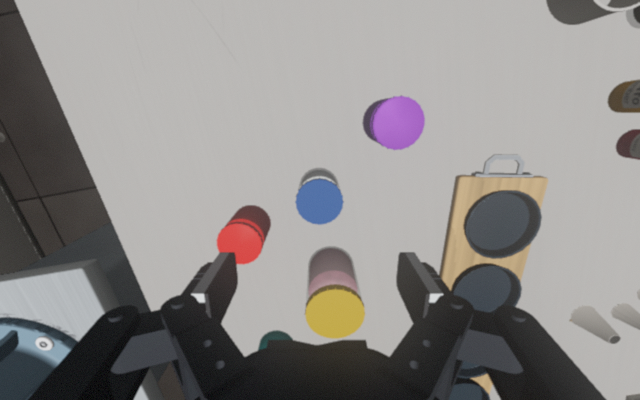

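The wrist picture shows the blue lid at (319,201), purple at (397,122), red at (241,242) and yellow at (335,312). The space beside blue is clear. I'll cross-check the blue and yellow positions with the wrist camera.

```bash
cat >> h.py <<'E'
def wray(u,v,z):
    o=get_obs();w=o["eef_rot"];R=Ro.from_quat([w[1],w[2],w[3],w[0]]).as_matrix();c=get_calibration("wrist");M=c["mount"]
    d=R@M[:3,:3]@np.linalg.solve(c["camera_matrix"],[u,v,1.]);p=o["eef_pos"]+R@M[:3,3]
    return (p+d*(z-p[2])/d[2])[:2]
E
python3 -c "
from h import *
print(wray(319,201,.06),wray(335,312,.09),wray(502,223,.031))
rel([.461,.210,.018],np.radians(-10.85))"
```

```text
[0.46348413 0.21417785] [0.46076351 0.11401718] [0.6492416  0.14645972]
t 1.525 pos [0.4608 0.2143 0.1614] dp [-0.017   0.004   0.5734] turn [-0.0004 -0.0005  0.0218]
```

arm_command(dp=[[-0.01,0.007,0.2],[-0.01,0.007,0.4],[-0.01,0.007,0.57],[-0.01,0.007,0.572],[-0.01,0.007,0.572]], turn=[[0,0,0.02],[0,0,0.02],[0,0,0.02],[0,0,0.02],[0,0,0.02]], jaw=[1,1,1,1,1])

```text
time_s: 2.15
eef_pos: [0.4635, 0.2112, 0.0197]
eef_rot: [0.0, 0.772, 0.636, 0.001]
wrist_force: [0.7, 0.4, 1.0]
opening: 0.998
grasp_force: 0.0
```

arm_command(dp=[[0,0,0],[0,0,0],[0,0,0],[0,0,0],[0,0,0]], turn=[[0,0,0],[0,0,0],[0,0,0],[0,0,0],[0,0,0]], jaw=[0.6,0.4,0.2,0.2,0.2])

```text
time_s: 2.78
eef_pos: [0.4635, 0.2108, 0.0199]
eef_rot: [0.0, 0.772, 0.636, 0.001]
wrist_force: [-2.7, -0.5, 7.3]
opening: 0.497
grasp_force: 60.0
```

```bash
python3 -c "
from h import *
o=get_obs();print(o['opening'],o['grasp_force'],o['wrist_force'])
rel([.649,.144,.040],np.radians(-10.85))"
```

```text
0.49659650997237853 60.02131150045898 [-2.65823497 -0.47662572  7.29575202]
t 2.775 pos [0.4635 0.2108 0.0199] dp [-0.1196  0.7797 -0.079 ] turn [ 0.0036 -0.0016 -0.0075]
```

arm_command(dp=[[0,0,-0.15],[0,0,-0.35],[-0.05,0.2,-0.35],[-0.08,0.4,-0.35],[-0.1,0.6,-0.35]], turn=[[0,0,0],[0,0,0],[0,0,0],[0,0,0],[0,0,0]], jaw=[0.2,0.2,0.2,0.2,0.2])

```text
time_s: 3.4
eef_pos: [0.6064, 0.1565, 0.1067]
eef_rot: [0.0, 0.772, 0.635, 0.0]
wrist_force: [0.6, 0.8, 0.4]
opening: 0.496
grasp_force: 61.1
```

```bash
python3 -c "
from h import *
o=get_obs();print(o['opening'],o['grasp_force'],o['wrist_force'])
rel([.649,.1423,.041],np.radians(-10.85))"
```

```text
0.4963202792615645 61.10390359070152 [0.58384336 0.79088556 0.36622784]
t 3.4 pos [0.6064 0.1565 0.1067] dp [-0.023   0.1777  0.2629] turn [ 0.0021 -0.0006 -0.008 ]
```

arm_command(dp=[[-0.018,0.178,0],[-0.018,0.178,0],[-0.018,0.178,0.1],[-0.018,0.178,0.2],[-0.018,0.178,0.2]], turn=[[0,0,0],[0,0,0],[0,0,0],[0,0,0],[0,0,0]], jaw=[0.2,0.2,0.2,0.2,0.2])

```text
time_s: 4.03
eef_pos: [0.6447, 0.1445, 0.0535]
eef_rot: [-0.002, 0.772, 0.636, -0.002]
wrist_force: [-1.1, 0.2, -0.7]
opening: 0.494
grasp_force: 61.3
```

```bash
python3 -c "
from h import *
import cv2
a=camera('scene')[120:220,250:390];cv2.imwrite('pics/s1.png',cv2.resize(a,None,fx=5,fy=5,interpolation=2))
rel([.649,.1423,.041],np.radians(-10.85))"
```

```text
t 4.075 pos [0.6462 0.1445 0.0552] dp [-0.0064  0.0127  0.0569] turn [-0.0048  0.001  -0.0072]
```

View pics/s1.png

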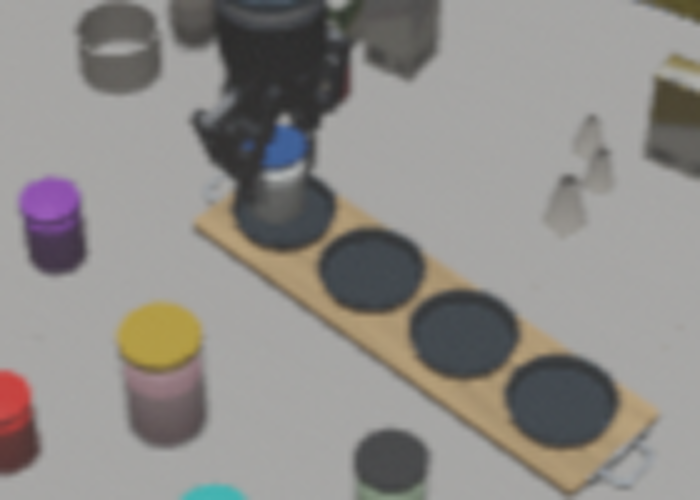

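The blue jar is held upright, with its lid at (280,147) in the crop, over cup 1 at (284,210). Now lowering and releasing it.

arm_command(dp=[[-0.006,0.01,0.03],[-0.006,0.01,0.054],[-0.006,0.01,0.054],[-0.006,0.01,0.054]], turn=[[0,0,0],[0,0,0],[0,0,0],[0,0,0]], jaw=[0.2,0.2,0.2,0.2])

```text
time_s: 4.58
eef_pos: [0.65, 0.1422, 0.0425]
eef_rot: [0.0, 0.772, 0.635, 0.0]
wrist_force: [0.3, -0.1, -1.3]
opening: 0.497
grasp_force: 61.3
```

arm_command(dp=[[0,0,0.004],[0,0,0.004],[0,0,0.004],[0,0,0.004],[0,0,0.004]], turn=[[0,0,0],[0,0,0],[0,0,0],[0,0,0],[0,0,0]], jaw=[0.2,0.2,0.6,0.8,1])

```text
time_s: 5.2
eef_pos: [0.65, 0.1422, 0.0414]
eef_rot: [0.0, 0.772, 0.635, 0.0]
wrist_force: [-0.3, -0.8, 0.0]
opening: 0.979
grasp_force: 0.0
```

arm_command(dp=[[0,0,-0.15],[0,0,-0.35],[0,0,-0.5],[0,0,-0.5]], turn=[[0,0,0],[0,0,0],[0,0,0],[0,0,0]], jaw=[1,1,1,1])

```text
time_s: 5.7
eef_pos: [0.6526, 0.1424, 0.1711]
eef_rot: [0.002, 0.772, 0.635, 0.003]
wrist_force: [-0.5, -0.3, -0.2]
opening: 1.001
grasp_force: 0.0
```

```bash
python3 -c "
from h import *
rel([.462,-.063,.166],np.radians(-10.85))"
```

```text
t 5.7 pos [0.6526 0.1424 0.1711] dp [-0.9528 -0.5903  0.014 ] turn [ 0.0153 -0.0036 -0.0078]
```

arm_command(dp=[[-0.2,-0.12,0],[-0.4,-0.25,0],[-0.6,-0.37,0],[-0.8,-0.5,0],[-0.95,-0.59,0]], turn=[[0,0,0],[0,0,0],[0,0,0],[0,0,0],[0,0,0]], jaw=[1,1,1,1,1])

```text
time_s: 6.32
eef_pos: [0.457, -0.0634, 0.165]
eef_rot: [-0.001, 0.772, 0.635, -0.001]
wrist_force: [0.5, -0.5, 0.3]
opening: 1.001
grasp_force: 0.0
```

arm_command(dp=[[0,0,0],[0,0,0]], turn=[[0,0,0],[0,0,0]], jaw=[1,1])

```text
time_s: 6.58
eef_pos: [0.4595, -0.0623, 0.1659]
eef_rot: [-0.0, 0.772, 0.635, 0.0]
wrist_force: [1.3, -0.4, -0.8]
opening: 1.002
grasp_force: 0.0
```

```bash
python3 -c "
from h import *
import cv2
cv2.imwrite('pics/w2.png',camera('wrist'))
rel([.462,-.063,.030],np.radians(-10.85))"
```

```text
t 6.625 pos [ 0.4598 -0.062   0.166 ] dp [-0.0026  0.0096  0.5439] turn [-0.0005 -0.0008 -0.0075]
```

View pics/w2.png

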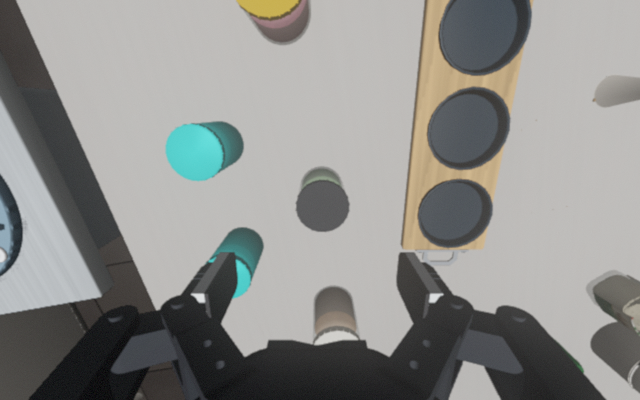

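The black lid is at (323,204) and clear of its neighbours. Cups: c4 (455,212), c3 (467,128), c2 (485,32).

```bash
python3 -c "
from h import *
print(wray(323,204,.075),wray(455,212,.031),wray(467,128,.031),wray(485,32,.031))"
```

```text
[ 0.46598439 -0.06223787] [ 0.60073115 -0.11270134] [ 0.61566531 -0.02717178] [0.63344016 0.05271943]
```

arm_command(dp=[[0,0.01,0.2],[0,0.01,0.4],[0,0.01,0.54],[0,0.01,0.544],[0,0.01,0.544]], turn=[[0,0,0],[0,0,0],[0,0,0],[0,0,0],[0,0,0]], jaw=[1,1,1,1,1])

```text
time_s: 7.25
eef_pos: [0.463, -0.0627, 0.0311]
eef_rot: [0.0, 0.772, 0.636, 0.0]
wrist_force: [0.4, -0.6, 0.3]
opening: 0.998
grasp_force: 0.0
```

arm_command(dp=[[0,0,0],[0,0,0],[0,0,0],[0,0,0],[0,0,0]], turn=[[0,0,0],[0,0,0],[0,0,0],[0,0,0],[0,0,0]], jaw=[0.6,0.4,0.2,0.2,0.2])

```text
time_s: 7.88
eef_pos: [0.463, -0.0634, 0.0318]
eef_rot: [0.001, 0.772, 0.635, 0.001]
wrist_force: [-0.9, 0.7, 7.2]
opening: 0.54
grasp_force: 60.6
```

```bash
python3 -c "
from h import *
o=get_obs();print(o['opening'],o['grasp_force'],o['wrist_force'])
rel([.632,.058,.0521],np.radians(-10.85))"
```

```text
0.5403596713331466 60.556840690551326 [-0.88433653  0.74531312  7.22982476]
t 7.875 pos [ 0.463  -0.0634  0.0318] dp [ 0.6065  0.5699 -0.0799] turn [ 0.0049  0.0007 -0.0084]
```

arm_command(dp=[[0,0,-0.15],[0,0,-0.32],[0.15,0.14,-0.32],[0.3,0.28,-0.32],[0.45,0.42,-0.32]], turn=[[0,0,0],[0,0,0],[0,0,0],[0,0,0],[0,0,0]], jaw=[0.2,0.2,0.2,0.2,0.2])

```text
time_s: 8.5
eef_pos: [0.5881, 0.028, 0.1113]
eef_rot: [0.001, 0.772, 0.635, 0.0]
wrist_force: [1.7, -1.2, -0.5]
opening: 0.546
grasp_force: 61.9
```

arm_command(dp=[[0.15,0.15,0],[0.15,0.15,0],[0.15,0.15,0],[0.15,0.15,0.1],[0.15,0.15,0.17]], turn=[[0,0,0],[0,0,0],[0,0,0],[0,0,0],[0,0,0]], jaw=[0.2,0.2,0.2,0.2,0.2])

```text
time_s: 9.12
eef_pos: [0.6294, 0.056, 0.0671]
eef_rot: [-0.0, 0.773, 0.635, -0.0]
wrist_force: [0.2, -0.4, -0.5]
opening: 0.544
grasp_force: 62.0
```

```bash
python3 -c "
from h import *
import cv2
a=camera('scene')[120:220,250:390];cv2.imwrite('pics/s2.png',cv2.resize(a,None,fx=5,fy=5,interpolation=2))
rel([.632,.0567,.0535],np.radians(-10.85))"
```

```text
t 9.175 pos [0.6278 0.0562 0.0644] dp [0.0053 0.0162 0.0436] turn [-0.0091  0.0011 -0.0103]
```

View pics/s2.png

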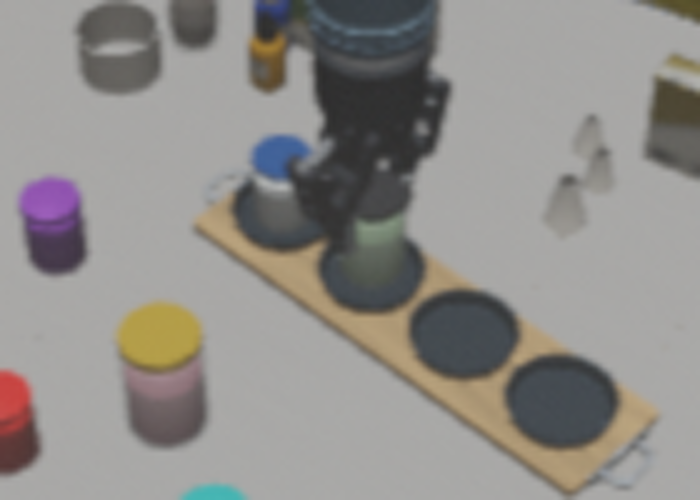

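Blue stands in cup 1, with its lid at (282,157). The black jar is over cup 2, with its base near (375,275). Lowering it.

arm_command(dp=[[0.005,0.01,0.02],[0.005,0.01,0.038],[0.005,0.01,0.038],[0.005,0.01,0.038]], turn=[[0,0,0],[0,0,0],[0,0,0],[0,0,0]], jaw=[0.2,0.2,0.2,0.2])

```text
time_s: 9.68
eef_pos: [0.6336, 0.0576, 0.0588]
eef_rot: [0.0, 0.772, 0.635, 0.0]
wrist_force: [-0.2, -0.0, -0.8]
opening: 0.541
grasp_force: 62.0
```

arm_command(dp=[[-0.003,-0.005,0.012],[-0.003,-0.005,0.022],[-0.003,-0.005,0.022],[-0.003,-0.005,0.022]], turn=[[0,0,0],[0,0,0],[0,0,0],[0,0,0]], jaw=[0.2,0.2,0.2,0.2])

```text
time_s: 10.18
eef_pos: [0.6319, 0.0571, 0.0529]
eef_rot: [-0.0, 0.772, 0.635, -0.0]
wrist_force: [-0.6, -0.1, 1.4]
opening: 0.544
grasp_force: 62.0
```

arm_command(dp=[[0,0,0],[0,0,0],[0,0,0],[0,0,0]], turn=[[0,0,0],[0,0,0],[0,0,0],[0,0,0]], jaw=[0.6,0.8,1,1])

```text
time_s: 10.68
eef_pos: [0.6319, 0.0571, 0.0528]
eef_rot: [-0.0, 0.772, 0.635, 0.0]
wrist_force: [-0.3, -0.1, 0.1]
opening: 0.999
grasp_force: 0.0
```

arm_command(dp=[[0,0,-0.15],[0,0,-0.35],[0,0,-0.48],[0,0,-0.48]], turn=[[0,0,0],[0,0,0],[0,0,0],[0,0,0]], jaw=[1,1,1,1])

```text
time_s: 11.18
eef_pos: [0.6342, 0.057, 0.1768]
eef_rot: [0.003, 0.772, 0.636, 0.002]
wrist_force: [0.6, -0.4, -1.0]
opening: 0.999
grasp_force: 0.0
```

```bash
python3 -c "
from h import *
rel([.452,-.2205,.170],np.radians(-10.85))"
```

```text
t 11.175 pos [0.6342 0.057  0.1768] dp [-1.2292 -0.502   0.0227] turn [ 0.0134 -0.0012 -0.0078]
```

arm_command(dp=[[-0.2,-0.1,0],[-0.42,-0.18,0],[-0.63,-0.26,0],[-0.83,-0.34,0],[-0.99,-0.41,0]], turn=[[0,0,0],[0,0,0],[0,0,0],[0,0,0],[0,0,0]], jaw=[1,1,1,1,1])

```text
time_s: 11.8
eef_pos: [0.4818, -0.1672, 0.1714]
eef_rot: [-0.001, 0.772, 0.635, -0.0]
wrist_force: [-0.0, -0.1, 0.1]
opening: 1.007
grasp_force: 0.0
```

arm_command(dp=[[-0.23,-0.09,0.02],[-0.23,-0.09,0.02],[-0.23,-0.09,0.02],[-0.23,-0.09,0.02]], turn=[[0,0,0],[0,0,0],[0,0,0],[0,0,0]], jaw=[1,1,1,1])

```text
time_s: 12.3
eef_pos: [0.451, -0.2169, 0.1674]
eef_rot: [-0.0, 0.772, 0.636, 0.0]
wrist_force: [-0.2, -0.6, 0.4]
opening: 0.999
grasp_force: 0.0
```

```bash
python3 -c "
from h import *
import cv2
cv2.imwrite('pics/w3.png',camera('wrist'))
rel([.452,-.2205,.037],np.radians(-10.85))"
```

```text
t 12.35 pos [ 0.4511 -0.2169  0.1675] dp [-0.0138  0.0064  0.522 ] turn [-0.0007 -0.0009 -0.0041]
```

View pics/w3.png

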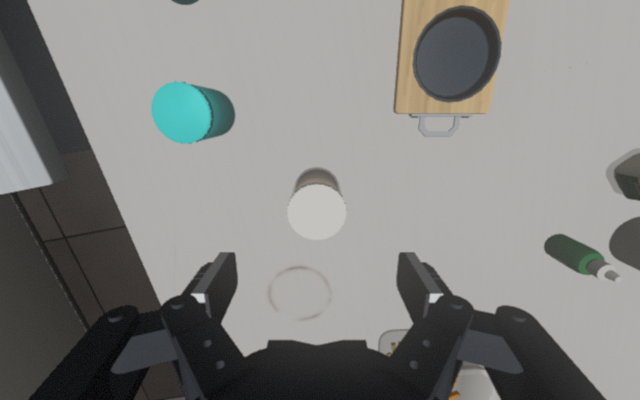

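The white lid is at (317,211) and clear, and the green bottle at (580,255) is far off. Descending.

```bash
python3 -c "
from h import *
print(wray(317,211,.082))"
```

```text
[ 0.45118931 -0.22066695]
```

arm_command(dp=[[-0.012,0.006,0.2],[-0.012,0.006,0.4],[-0.012,0.006,0.52],[-0.012,0.006,0.522],[-0.012,0.006,0.522]], turn=[[0,0,0],[0,0,0],[0,0,0],[0,0,0],[0,0,0]], jaw=[1,1,1,1,1])

```text
time_s: 12.98
eef_pos: [0.4526, -0.2214, 0.0384]
eef_rot: [0.001, 0.772, 0.636, 0.0]
wrist_force: [0.7, 0.5, -0.1]
opening: 0.999
grasp_force: 0.0
```

arm_command(dp=[[0,0,0],[0,0,0],[0,0,0],[0,0,0],[0,0,0]], turn=[[0,0,0],[0,0,0],[0,0,0],[0,0,0],[0,0,0]], jaw=[0.6,0.4,0.2,0.2,0.2])

```text
time_s: 13.6
eef_pos: [0.4521, -0.222, 0.0389]
eef_rot: [0.001, 0.772, 0.635, 0.0]
wrist_force: [-2.5, 1.1, 6.9]
opening: 0.595
grasp_force: 61.2
```

```bash
python3 -c "
from h import *
rel([.615,-.029,.059],np.radians(-10.85))"
```

```text
t 13.6 pos [ 0.4521 -0.222   0.0389] dp [ 0.8827  0.4909 -0.0805] turn [ 0.0031  0.0017 -0.0081]
```

arm_command(dp=[[0,0,-0.15],[0,0,-0.3],[0.18,0.1,-0.32],[0.4,0.22,-0.32],[0.6,0.34,-0.32]], turn=[[0,0,0],[0,0,0],[0,0,0],[0,0,0],[0,0,0]], jaw=[0.2,0.2,0.2,0.2,0.2])

```text
time_s: 14.22
eef_pos: [0.565, -0.0894, 0.1183]
eef_rot: [0.001, 0.772, 0.635, 0.0]
wrist_force: [1.3, -1.6, -0.4]
opening: 0.595
grasp_force: 62.7
```

arm_command(dp=[[0.15,0.08,0],[0.28,0.15,0],[0.28,0.15,0],[0.28,0.15,0.05],[0.28,0.15,0.12]], turn=[[0,0,0],[0,0,0],[0,0,0],[0,0,0],[0,0,0]], jaw=[0.2,0.2,0.2,0.2,0.2])

```text
time_s: 14.85
eef_pos: [0.6135, -0.0301, 0.0865]
eef_rot: [0.0, 0.773, 0.635, -0.0]
wrist_force: [-0.2, -0.0, -0.8]
opening: 0.594
grasp_force: 62.8
```

```bash
python3 -c "
from h import *
rel([.615,-.030,.060],np.radians(-10.85))"
```

```text
t 14.85 pos [ 0.6135 -0.0301  0.0865] dp [0.0017 0.0057 0.1062] turn [ 0.0005  0.0005 -0.0106]
```

arm_command(dp=[[0.002,0.004,0.04],[0.002,0.004,0.08],[0.002,0.004,0.09],[0.002,0.004,0.09],[0.002,0.004,0.09]], turn=[[0,0,0],[0,0,0],[0,0,0],[0,0,0],[0,0,0]], jaw=[0.2,0.2,0.2,0.2,0.2])

```text
time_s: 15.48
eef_pos: [0.6155, -0.0289, 0.0653]
eef_rot: [0.0, 0.772, 0.635, 0.0]
wrist_force: [0.0, 0.0, -1.1]
opening: 0.593
grasp_force: 62.8
```

arm_command(dp=[[-0.003,-0.002,0.01],[-0.003,-0.002,0.02],[-0.003,-0.002,0.02],[-0.003,-0.002,0.02]], turn=[[0,0,0],[0,0,0],[0,0,0],[0,0,0]], jaw=[0.2,0.2,0.2,0.2])

```text
time_s: 15.98
eef_pos: [0.6146, -0.0294, 0.06]
eef_rot: [0.0, 0.772, 0.635, 0.0]
wrist_force: [-0.9, 0.1, 0.8]
opening: 0.593
grasp_force: 62.8
```

arm_command(dp=[[0,0,0],[0,0,0],[0,0,0],[0,0,0]], turn=[[0,0,0],[0,0,0],[0,0,0],[0,0,0]], jaw=[0.7,0.8,1,1])

```text
time_s: 16.48
eef_pos: [0.6144, -0.0294, 0.0598]
eef_rot: [0.0, 0.772, 0.635, -0.0]
wrist_force: [0.8, -0.1, -0.2]
opening: 0.995
grasp_force: 0.0
```

arm_command(dp=[[0,0,-0.15],[0,0,-0.35],[0,0,-0.48],[0,0,-0.48]], turn=[[0,0,0],[0,0,0],[0,0,0],[0,0,0]], jaw=[1,1,1,1])

```text
time_s: 16.98
eef_pos: [0.6166, -0.0299, 0.1836]
eef_rot: [0.003, 0.772, 0.635, 0.002]
wrist_force: [0.3, -0.1, 0.2]
opening: 1.0
grasp_force: 0.0
```

```bash
python3 -c "
from h import *
rel([.459,.111,.180],np.radians(-10.85))"
```

```text
t 16.975 pos [ 0.6166 -0.0299  0.1836] dp [ 0.4318 -0.7272  0.0092] turn [ 0.0131  0.0006 -0.0079]
```

arm_command(dp=[[0.12,-0.2,0],[0.24,-0.4,0],[0.35,-0.6,0],[0.43,-0.72,0],[0.43,-0.72,0]], turn=[[0,0,0],[0,0,0],[0,0,0],[0,0,0],[0,0,0]], jaw=[1,1,1,1,1])

```text
time_s: 17.6
eef_pos: [0.456, 0.1122, 0.1785]
eef_rot: [-0.001, 0.771, 0.637, -0.001]
wrist_force: [0.4, 0.4, 0.7]
opening: 1.001
grasp_force: 0.0
```

arm_command(dp=[[0,0,0],[0,0,0]], turn=[[0,0,0],[0,0,0]], jaw=[1,1])

```text
time_s: 17.85
eef_pos: [0.4591, 0.11, 0.1795]
eef_rot: [-0.0, 0.772, 0.635, -0.0]
wrist_force: [0.1, 0.0, 0.8]
opening: 0.995
grasp_force: 0.0
```

```bash
python3 -c "
from h import *
import cv2
cv2.imwrite('pics/w4.png',camera('wrist'))
rel([.459,.111,.043],np.radians(-10.85))"
```

```text
t 17.9 pos [0.4591 0.11   0.1795] dp [ 0.0041 -0.0011  0.5461] turn [-0.0006  0.0004 -0.0103]
```

View pics/w4.png

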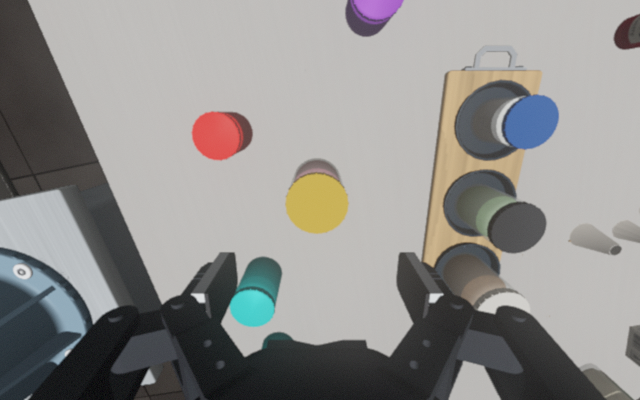

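The yellow lid is at (317,202) and clear. Blue, black and white stand upright in cups 1–3.

```bash
python3 -c "
from h import *
print(wray(317,202,.09))"
```

```text
[0.4605131  0.11296561]
```

arm_command(dp=[[0.004,0,0.2],[0.004,0,0.4],[0.004,0,0.54],[0.004,0,0.546],[0.004,0,0.546]], turn=[[0,0,0],[0,0,0],[0,0,0],[0,0,0],[0,0,0]], jaw=[1,1,1,1,1])

```text
time_s: 18.52
eef_pos: [0.4598, 0.1114, 0.0442]
eef_rot: [0.0, 0.772, 0.635, 0.0]
wrist_force: [0.1, 0.2, 1.0]
opening: 0.998
grasp_force: 0.0
```

arm_command(dp=[[0,0,0],[0,0,0],[0,0,0],[0,0,0],[0,0,0]], turn=[[0,0,0],[0,0,0],[0,0,0],[0,0,0],[0,0,0]], jaw=[0.7,0.5,0.3,0.3,0.3])

```text
time_s: 19.15
eef_pos: [0.4598, 0.1117, 0.0451]
eef_rot: [0.001, 0.772, 0.636, 0.001]
wrist_force: [-2.2, 0.0, 7.9]
opening: 0.641
grasp_force: 61.8
```

```bash
python3 -c "
from h import *
rel([.599,-.1155,.065],np.radians(-10.85))"
```

```text
t 19.15 pos [0.4598 0.1117 0.0451] dp [-0.7851  0.7212 -0.0782] turn [ 0.0048 -0.0007 -0.0075]
```

arm_command(dp=[[0,0,-0.15],[0,0,-0.32],[-0.2,0.05,-0.32],[-0.42,0.1,-0.32],[-0.64,0.15,-0.32]], turn=[[0,0,0],[0,0,0],[0,0,0],[0,0,0],[0,0,0]], jaw=[0.3,0.3,0.3,0.3,0.3])

```text
time_s: 19.77
eef_pos: [0.4651, -0.054, 0.1244]
eef_rot: [0.001, 0.772, 0.636, 0.001]
wrist_force: [1.1, 0.1, -0.8]
opening: 0.636
grasp_force: 63.6
```

arm_command(dp=[[-0.14,0.12,0],[-0.145,0.3,0],[-0.145,0.45,0],[-0.145,0.55,0],[-0.145,0.55,0]], turn=[[0,0,0],[0,0,0],[0,0,0],[0,0,0],[0,0,0]], jaw=[0.3,0.3,0.3,0.3,0.3])

```text
time_s: 20.4
eef_pos: [0.594, -0.115, 0.1238]
eef_rot: [0.001, 0.772, 0.636, 0.0]
wrist_force: [-0.2, 0.4, -1.3]
opening: 0.637
grasp_force: 63.7
```

arm_command(dp=[[0,0,0],[0,0,0]], turn=[[0,0,0],[0,0,0]], jaw=[0.3,0.3])

```text
time_s: 20.65
eef_pos: [0.5918, -0.1142, 0.1234]
eef_rot: [-0.0, 0.772, 0.636, -0.0]
wrist_force: [0.4, -0.2, -1.0]
opening: 0.635
grasp_force: 63.7
```

```bash
python3 -c "
from h import *
rel([.599,-.1155,.066],np.radians(-10.85))"
```

```text
t 20.65 pos [ 0.5918 -0.1142  0.1234] dp [0.0004 0.0294 0.2296] turn [-0.001  -0.0001 -0.0077]
```

arm_command(dp=[[0,0.028,0.05],[0,0.028,0.1],[0,0.028,0.16],[0,0.028,0.2],[0,0.028,0.2]], turn=[[0,0,0],[0,0,0],[0,0,0],[0,0,0],[0,0,0]], jaw=[0.3,0.3,0.3,0.3,0.3])

```text
time_s: 21.28
eef_pos: [0.5985, -0.1155, 0.0717]
eef_rot: [-0.001, 0.772, 0.635, -0.001]
wrist_force: [0.9, -0.5, -1.6]
opening: 0.634
grasp_force: 63.7
```

```bash
python3 -c "
from h import *
import cv2
a=camera('scene')[140:240,280:420];cv2.imwrite('pics/s4.png',cv2.resize(a,None,fx=5,fy=5,interpolation=2))
rel([.599,-.1155,.066],np.radians(-10.85))"
```

```text
t 21.325 pos [ 0.5992 -0.1158  0.0726] dp [ 0.0009 -0.0008  0.0264] turn [-0.0023 -0.0005 -0.0081]
```

View pics/s4.png

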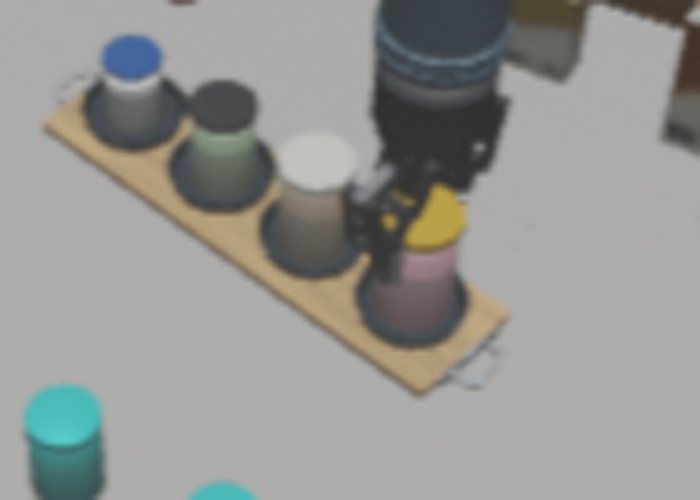

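The yellow jar is centred over cup 4, at about (412,300). The other three are upright in their cups. Lowering the last 6 mm.

arm_command(dp=[[0,0,0.012],[0,0,0.024],[0,0,0.024],[0,0,0.024]], turn=[[0,0,0],[0,0,0],[0,0,0],[0,0,0]], jaw=[0.3,0.3,0.3,0.3])

```text
time_s: 21.82
eef_pos: [0.5996, -0.1159, 0.0675]
eef_rot: [0.0, 0.772, 0.635, 0.0]
wrist_force: [0.8, -0.4, -0.8]
opening: 0.637
grasp_force: 63.7
```

arm_command(dp=[[0,0,0.005],[0,0,0.005],[0,0,0.005]], turn=[[0,0,0],[0,0,0],[0,0,0]], jaw=[0.3,0.3,0.3])

```text
time_s: 22.2
eef_pos: [0.5997, -0.116, 0.0662]
eef_rot: [0.0, 0.772, 0.635, 0.0]
wrist_force: [-0.1, -0.3, -0.2]
opening: 0.639
grasp_force: 63.7
```

arm_command(dp=[[0,0,0],[0,0,0],[0,0,0],[0,0,0]], turn=[[0,0,0],[0,0,0],[0,0,0],[0,0,0]], jaw=[0.75,0.85,1,1])

```text
time_s: 22.7
eef_pos: [0.5995, -0.1159, 0.066]
eef_rot: [-0.0, 0.772, 0.635, -0.0]
wrist_force: [0.4, -0.3, 0.1]
opening: 1.001
grasp_force: 0.0
```

arm_command(dp=[[0,0,-0.15],[0,0,-0.35],[0,0,-0.48],[0,0,-0.5]], turn=[[0,0,0],[0,0,0],[0,0,0],[0,0,0]], jaw=[1,1,1,1])

```text
time_s: 23.2
eef_pos: [0.6012, -0.1165, 0.1942]
eef_rot: [0.002, 0.772, 0.635, 0.001]
wrist_force: [-0.6, 0.5, -0.8]
opening: 1.001
grasp_force: 0.0
```

arm_command(dp=[[0,-0.2,0],[0,-0.4,0],[0,-0.6,0],[0,-0.8,0],[0,-0.8,0]], turn=[[0,0,0],[0,0,0],[0,0,0],[0,0,0],[0,0,0]], jaw=[1,1,1,1,1])

```text
time_s: 23.82
eef_pos: [0.3995, -0.0758, 0.1889]
eef_rot: [-0.002, 0.772, 0.635, -0.001]
wrist_force: [1.3, -0.3, 0.4]
opening: 1.001
grasp_force: 0.0
```

```bash
python3 - <<'E'
from h import *
import cv2
a=camera('top')[140:215,255:385];cv2.imwrite('pics/t5.png',cv2.resize(a,None,fx=6,fy=6,interpolation=2))
b=camera('scene')[140:240,280:420];cv2.imwrite('pics/s5.png',cv2.resize(b,None,fx=5,fy=5,interpolation=2))
E
```

```text
(no output)
```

View pics/t5.png

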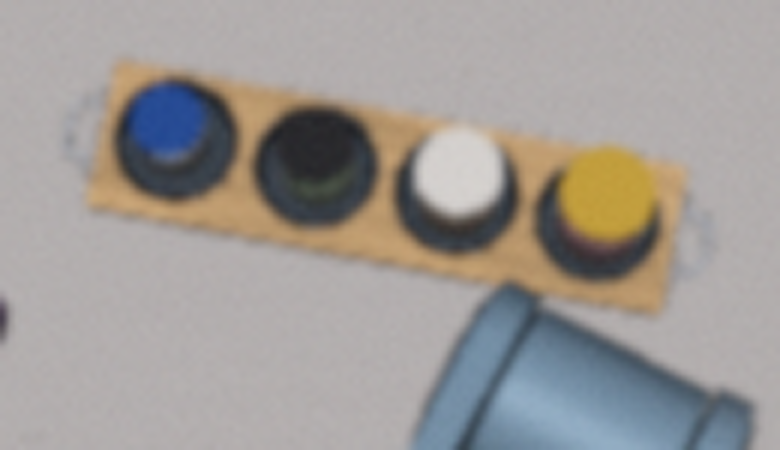

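View pics/s5.png

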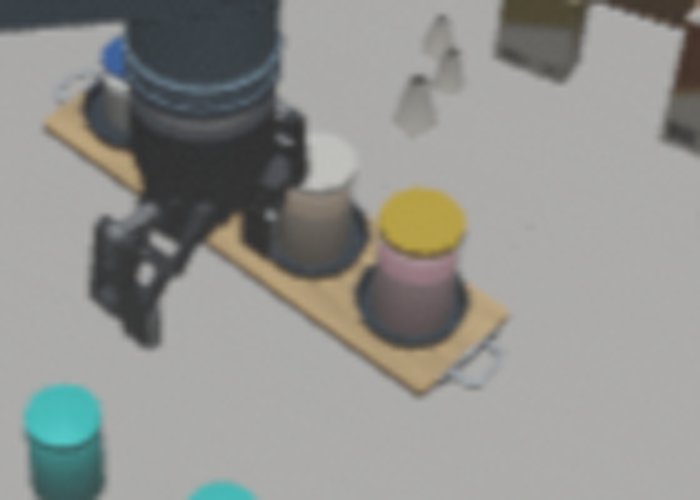

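All four lids sit over their cups. I'll measure the offsets from the lid centres: blue (168,119), black (315,145), white (459,173), yellow (607,194).

```bash
python3 - <<'E'
from h import *
C=[(.6488,.1416),(.6319,.0557),(.615,-.0307),(.5992,-.1168)]
for (u,v,h),c in zip([(168,119,.06),(315,145,.075),(459,173,.082),(607,194,.09)],C):
    print(((ray("top",255+(u+.5)/6-.5,140+(v+.5)/6-.5,h+.021)[:2]-c)*1000).round(1))
o=get_obs();print(o["dq"].round(3),o["time_s"])
E
```

```text
[0.1 1.2]
[-2.7 -1.6]
[-4.4 -0.3]
[-3.  -0.4]
[ 0.004  0.031 -0.045  0.002 -0.     0.   ] 23.925
```

```bash
python3 -c "
from bench import *
print(hand_in())"
```

```text
the job is handed in; nothing more can be done
None
```

I put all four jars in the rack by height, with blue in the cup nearest the turntable, then black, white and yellow. In the last pictures they stand upright within about 5 mm of their cup centres, and I handed the job in at about 24 s; no verdict came back.

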